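# Run the service board out over the stand and hold it

### The job

First clear the loose brush-bar end caps off the service board: the two red ones into the red tray, the blue one into the blue tray. Then slide the board, flat on its stand, straight out over the stand's far edge (the one with the aluminium strip) until its black line lies on that edge, so that the screws under the vacuum's floor head can be reached from below. It is nose-heavy there and would tip, so finish still holding it by its rear end, level and resting on the stand, and do not let go; leave the other things on the bench alone.

Things in the scene. Friction and masses are not known exactly. Their poses are not given: they have to be found in the camera images.
- stand: low plywood work stand fixed to the bench, dark grey top 280 mm (its x) by 220 mm (its y), top surface 120 mm above the bench; two side panels run along x at y = +-90 mm below the top. Origin: centre of its underside on the bench; its +x points outward, to the far edge with the aluminium strip
- stand_edge (a point): middle of the stand's far (+x) top edge, on the aluminium strip, 140 mm along the stand's +x from its origin, 120 mm above the bench; axes as the stand's. The edge runs along its y
- board: loose plywood board flat on the stand, 300 (x) by 160 (y) by 12 mm, about 0.7 kg, +x outward; origin: centre of its underside. A cream floor head, 270 mm wide, up to 48 mm above its top, is screwed on from x = +35 to +140 mm; centre of mass near x = +19 mm. Grip batten on top at x = -130 mm. Starts with its front end 20 to 60 mm past the stand's far edge
- board_line (a point): middle of the black line across the board, on its underside, at x = -30 mm from the board's origin; axes as the board's. The line is 8 mm wide and runs along y over the full width and down both sides
- board_grip (a point): centre of the grip batten, x = -130 mm from the board's origin, 29 mm above the board's underside (17 mm above its top); 22 mm thick along the board's x. Gripped across this thickness from above it moves and holds the board
- cap_red_a: red end cap, upright cylinder 32 mm in diameter and 24 mm high with a steel stub (10 mm in diameter, 7 mm high) on top, 30 g; origin: centre of its underside. Starts on the board between batten and floor head, 52 mm or so from the next cap in the board's y
- cap_red_b: second red end cap, the same as the first
- cap_blue: blue end cap, the same shape and size
- tray_red: red open tray fixed on the bench, 170 mm (x) by 120 mm (y) by 32 mm high outside, walls and floor 4 to 5 mm; origin: centre of its underside
- tray_blue: blue open tray, the same size, on the other side of the stand
- battery: bystander: blue battery pack with a black top, 85 by 60 by 69 mm; origin: centre of its underside
- teacup: bystander: white teacup, rim 84 mm in diameter, 65 mm high; origin: centre of its underside
- driver: bystander: dark blue electric screwdriver lying on the bench, 220 mm long, 36 mm thick; origin: on the bench below its middle
- lid: bystander: black round lid of a dust cup lying flat, 110 mm in diameter, 24 mm high; origin: centre of its underside

How it is judged:
By the outcome, as a careful person would: the job done as asked, in the order asked, and still so for the second after the job is handed in, while the arm keeps its last pose, push and grip.
It also fails if it takes over 70 s, if anything falls off the work surface, if the arm or the gripper's body presses on something with over 40 N, if the wrist force passes 120 N, or if a joint passes its speed limit or range.

### The arm

A 6-joint arm with a two-finger parallel gripper is mounted at the origin on the work surface. World frame = base frame: x ahead of the robot, y to its left, z up, the work surface at z = 0. Lengths are in m, angles in rad, forces in N, time in s.
With the tool pointing down it reaches from about 0.4 to 0.825 m from the base axis. Payload 7 kg.
Tool frame: the origin (TCP) lies on the centre line of the jaws, within the pads' length; the fingertips stand 22 mm ahead of it and the grasp point (between the pads) lies 3 mm ahead of it (arm.tcp_to_tips is the distance from the TCP to the fingertips, in m); z points along the fingers, y is the line along which they close (so a half turn about z gives the same grasp; the last joint's range is limited). The gripper opens to 88 mm and grips with 3 to 60 N. Pads are 19 mm wide; open, the fingers measure 130 mm over their backs; the gripper's body (78 mm by 193 mm) begins 47 mm behind the grasp point.
Start: joints at [-0.991, 0.359, 0.012, 0, -1.224, -0.288], TCP at [0.194, -0.646, 0.249] pointing down, gripper open.
Joint ranges: [-3.07, 3.07], [-1.43, 2.12], [-1.02, 1.25], [-3.03, 1.67], [-3.05, -0], [-3.03, 3.03]. Speed limits (rad/s): [2.39, 2.39, 3.01, 3.14, 3.14, 3.14].

### API

Orientations are given as [roll, pitch, yaw] about the fixed x, y, z axes, in that order (R = Rz(yaw) Ry(pitch) Rx(roll)).
In Python, from station import arm gives the robot as it stands.
- The arm moves only by the tool jog_arm, never from a script. Its argument "targets" is a list of rows, each an object of numbers: "dx", "dy", "dz": the shift along the tool's x, y, z in mm; "rx", "ry", "rz": the turn, a rotation vector about the tool's x, y, z in rad; "gripper": the closure, from 0 (fully open) to 1 (shut). In form: [{"dx": .., "dy": .., "dz": .., "rx": .., "ry": .., "rz": .., "gripper": ..}, ...]. A call has exactly 8 rows; each row is the pose to reach, as a shift and turn from the pose commanded when the call began, along the tool's axes at that moment; what a row does not reach only later rows make up. A row lasts 1/12 s, in which the tool goes at most 41.7 mm and 7.16 degrees, less where a joint would pass 70% of its speed; a pose out of reach is approached as far as the arm can. A call with a gripper value outside its range is refused whole. The fingers move at their own pace and stop on an object; "force" is the grip in N (left out, the last holds). Time passes only in rows, so rows that repeat a pose let the fingers close, or fill a call up. It gives the time, the measured TCP pose, the force, the opening and the grip force at its end, in the units of the state.
- arm.get_state(): the state, without advancing time (a new reading comes with each control period).
- arm.grab_frame(name): name is "scene" or "top" or "wrist"; returns a dict with "frame" (420x560x3 uint8, red, green, blue), "z_map" (420x560 float32, m along the optical axis (not along the pixel's ray), 0 where there is no reading), "fx", "fy", "cx", "cy" (pixels), "view" (4x4, takes a point from world to camera coordinates). Camera axes: x right, y down, z forward; pixel columns grow to the right and rows downward; lengths in m; the calibration is good to about 2 mm. The wrist camera is an equidistant fisheye: a pixel r from the principal point sees the ray r / f radians off the axis. A picture is of the moment at which its call begins.
- arm.job_done(): hands the job in; it is judged then, once.
The state is a dict: "t": time; "q": joint angles; "qd": joint speeds; "joint_efforts": joint torques, N m; "eef_pos": TCP position; "ee_rot": TCP orientation; "force": force on the tool from outside, world axes, zero at the start; "moment": the same for the moment, N m; "width": finger opening in m; "gripper_force": force on a finger pad.
Only numpy, scipy, OpenCV 4.12 (cv2) and the standard library are available. Lean on these libraries where they do the work, as an engineer would, in place of code of your own. Each camera call takes 0.05 s, during which the arm holds its last target. There are 200 camera calls.

## Working session

There is one attempt and no reset: what is moved stays moved. The work goes in short steps, Python scripts to look and compute and a tool call to move; the robot and the scene stay as the last step left them, time stands still between calls to the robot, and variables do not carry over. Pictures are saved under pics/ and viewed, at most 10 in all, crops included, and the job is handed in when it is done.

Besides the shell and the picture viewer there is one more tool, called as a command line: name --argument value ..., lists and objects as JSON in quotes. jog_arm: Moves the arm, as the interface text tells. Its arguments: {"type":"object","properties":{"targets":{"type":"array","items":{"type":"object","properties":{"dx":{"type":"number"},"dy":{"type":"number"},"dz":{"type":"number"},"rx":{"type":"number"},"ry":{"type":"number"},"rz":{"type":"number"},"gripper":{"type":"number"}}}},"force":{"type":"number"}},"required":["targets"]}

```bash
mkdir -p pics; ls; cat > h.py <<'E'
import numpy as np, cv2
from station import arm
def grab(n,save=None):
    f=arm.grab_frame(n)
    if save: cv2.imwrite('pics/'+save,f['frame'][:,:,::-1])
    return f
def cloud(f):
    z=f['z_map']; v,u=np.mgrid[:z.shape[0],:z.shape[1]]
    P=np.stack([(u-f['cx'])/f['fx']*z,(v-f['cy'])/f['fy']*z,z],-1)
    T=np.linalg.inv(f['view']); W=P@T[:3,:3].T+T[:3,3]
    W[z==0]=np.nan
    return W
E
python3 - <<'E'
from h import *
s=arm.get_state();print(s['eef_pos'],s['ee_rot'],s['t'],s['width'],arm.tcp_to_tips)
f=grab('top','top1.png'); W=cloud(f); np.savez('top.npz',W=W,im=f['frame'])
print(f['view'],f['fx'])
grab('scene','scene1.png')
E
```

```text
pics
[ 0.19399592 -0.64602243  0.24759699] [ 3.13987380e+00 -1.45457544e-04 -2.84993911e+00] 0.0 0.08753266368621385 0.022
[[ 0.09625027 -0.99533952  0.00592749 -0.1002764 ]
 [-0.96885878 -0.09505118 -0.2286437   0.61085492]
 [ 0.22814153  0.01626412 -0.97349213  0.93971108]
 [ 0.          0.          0.          1.        ]] 387.4999578895905
```

View pics/top1.png

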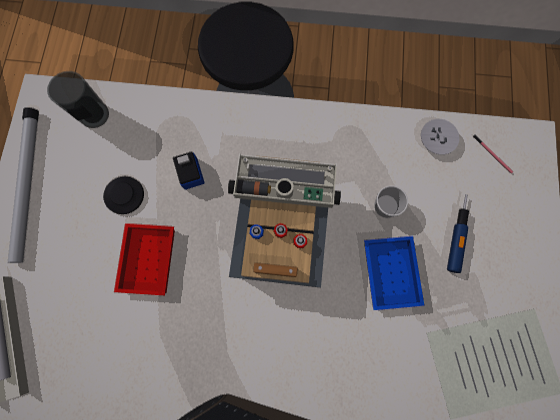

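View pics/scene1.png

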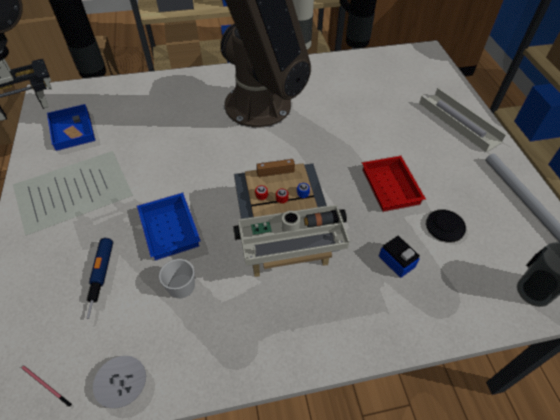

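The top view shows the caps: blue (257,231), red (281,230) and red (300,240). The batten is at (275,269), the red tray at (145,259), the blue tray at (394,273), and the floor head at (285,180).

```bash
python3 - <<'E'
from h import *
d=np.load('top.npz');W=d['W'];hsv=cv2.cvtColor(d['im'],cv2.COLOR_RGB2HSV).astype(int)
H,S,V=hsv[...,0],hsv[...,1],hsv[...,2]
v,u=np.mgrid[:420,:560]
for n,c in dict(blue=(257,231),r1=(281,230),r2=(300,240)).items():
    m=(np.hypot(u-c[0],v-c[1])<10)&(W[...,2]>.148)
    p=W[m]; t=p[p[:,2]>.150]
    print(n,m.sum(),(t.min(0)+t.max(0))/2,np.median(t,0),t[:,2].max())
red=(S>150)&(V>70)&((H<8)|(H>172))
for n,m in dict(redtray=red&(u<180),bluetray=(S>150)&(H>105)&(H<130)&(u>355)&(u<428)&(v>230)&(v<320)).items():
    p=W[m]; r=cv2.minAreaRect(p[:,:2].astype(np.float32)); print(n,r,np.nanmax(p[:,2]))
def rect(n,m):
    m=cv2.morphologyEx(m.astype(np.uint8),cv2.MORPH_OPEN,np.ones((2,2)))>0
    p=W[m];r=cv2.minAreaRect(p[:,:2].astype(np.float32));print(n,m.sum(),r,np.median(p[:,2]),cv2.boxPoints(r).round(3).tolist())
reg=(u>225)&(u<335)
rect('stand',reg&(W[...,2]>.112)&(W[...,2]<.126)&(v>195)&(v<295))
rect('board',reg&(W[...,2]>.127)&(W[...,2]<.138)&(v>195)&(v<295))
rect('batten',reg&(W[...,2]>.148)&(v>255)&(v<285)&(u>245)&(u<305))
rect('head',(W[...,2]>.15)&(u>230)&(u<345)&(v>145)&(v<212))
# line pixels
m=reg&(V<60)&(W[...,2]>.126)&(W[...,2]<.138)&(v>222)&(v<236)&(u>246)&(u<316)
p=W[m];print('line',m.sum(),p.mean(0),np.polyfit(p[:,1],p[:,0],1))
E
```

```text
blue 148 [0.53591334 0.02882753 0.15840543] [0.53563626 0.02826375 0.15755183] 0.16626548350736248
r1 151 [ 0.54404237 -0.02686257  0.15876495] [ 0.54364837 -0.02751262  0.15714122] 0.16744623631179567
r2 144 [ 0.52367896 -0.07617561  0.15804357] [ 0.52270368 -0.0760492   0.15753204] 0.1660762214623679
redtray ((0.4542376399040222, 0.3255462050437927), (0.189454585313797, 0.11445708572864532), 8.690741539001465) 0.03912453781101166
bluetray ((0.48186513781547546, -0.3285141587257385), (0.181282177567482, 0.12937301397323608), 11.50411605834961) 0.038201795162533525
stand 2096 ((0.48046818375587463, -0.06425982713699341), (0.15808559954166412, 0.32365286350250244), 35.62595748901367) nan [[0.32199999690055847, 0.020999999716877937], [0.5099999904632568, -0.24199999868869781], [0.6389999985694885, -0.15000000596046448], [0.44999998807907104, 0.11299999803304672]]
board 4232 ((0.4948064982891083, -0.08575060963630676), (0.1177789568901062, 0.28291964530944824), 47.57547378540039) nan [[0.35100001096725464, -0.03400000184774399], [0.5590000152587891, -0.22499999403953552], [0.6389999985694885, -0.1379999965429306], [0.4300000071525574, 0.05299999937415123]]
batten 443 ((0.44908881187438965, -0.028184089809656143), (0.021537676453590393, 0.10017549246549606), 0.28075912594795227) nan [[0.43799999356269836, 0.02199999988079071], [0.4390000104904175, -0.07800000160932541], [0.46000000834465027, -0.07800000160932541], [0.46000000834465027, 0.02199999988079071]]
head 1913 ((nan, nan), (0.0, 0.0), 0.0) nan [[nan, nan], [nan, nan], [nan, nan], [nan, nan]]
line 99 [ 0.54961083 -0.04050181  0.13346396] [0.00360307 0.54975677]
```

```bash
cat > st.py <<'E'
from h import *
def stand(W,clip=(.30,.75)):
    z=W[...,2]; m=(abs(z-.120)<.005)&(abs(W[...,1]+.03)<.17)&(W[...,0]>clip[0])&(W[...,0]<clip[1])
    p=W[m]; x,y=p[:,0],p[:,1]
    L=[];R=[];B=[];F=[]
    for a in np.arange(.40,.56,.006):
        s=abs(x-a)<.004
        if s.sum()>4: L.append((a,y[s].max()));R.append((a,y[s].min()))
    for b in np.arange(-.13,.07,.006):
        s=abs(y-b)<.004
        if s.sum()>1: B.append((b,x[s].min())); F.append((b,x[s].max()))
    out={}
    for n,q in dict(L=L,R=R,B=B,F=F).items():
        q=np.array(q); 
        for _ in range(6):
            c=np.polyfit(q[:,0],q[:,1],1); r=q[:,1]-np.polyval(c,q[:,0]); k=abs(r)<max(.0025,1.5*np.median(abs(r)));q=q[k]
        out[n]=(c.round(4),len(q),abs(r).max().round(4))
    return out,L,R,B
if __name__=='__main__':
    d=np.load('top.npz');W=d['W']
    o,L,R,B=stand(W);print(o);print(np.round(B,3).tolist());print(np.round(L,3).tolist());print(np.round(R,3).tolist())
    # board side edges
    z=W[...,2];p=W[(abs(z-.132)<.005)&(W[...,0]>.43)&(W[...,0]<.56)&(abs(W[...,1]+.03)<.15)]
    for a in np.arange(.44,.55,.012):
        s=abs(p[:,0]-a)<.005;print(a.round(3),p[s,1].max().round(4),p[s,1].min().round(4))
    m=(z>.15)&(W[...,0]>.57)&(W[...,0]<.8)&(abs(W[...,1]+.03)<.18);q=W[m];print(cv2.minAreaRect(q[:,:2].astype(np.float32)))
E
python3 st.py
```

```text
{'L': (array([-0.0175,  0.0921]), 23, np.float64(0.0011)), 'R': (array([-0.018 , -0.1263]), 23, np.float64(0.0011)), 'B': (array([0.0151, 0.4252]), 34, np.float64(0.0012)), 'F': (array([0.0045, 0.4304]), 26, np.float64(0.0009))}
[[-0.13, 0.423], [-0.124, 0.423], [-0.118, 0.423], [-0.112, 0.424], [-0.106, 0.423], [-0.1, 0.423], [-0.094, 0.425], [-0.088, 0.424], [-0.082, 0.424], [-0.076, 0.423], [-0.07, 0.425], [-0.064, 0.424], [-0.058, 0.424], [-0.052, 0.424], [-0.046, 0.425], [-0.04, 0.424], [-0.034, 0.424], [-0.028, 0.425], [-0.022, 0.425], [-0.016, 0.425], [-0.01, 0.426], [-0.004, 0.425], [0.002, 0.425], [0.008, 0.425], [0.014, 0.426], [0.02, 0.425], [0.026, 0.425], [0.032, 0.426], [0.038, 0.426], [0.044, 0.426], [0.05, 0.426], [0.056, 0.427], [0.062, 0.426], [0.068, 0.426]]
[[0.424, 0.084], [0.43, 0.084], [0.436, 0.085], [0.442, 0.085], [0.448, 0.084], [0.454, 0.084], [0.46, 0.083], [0.466, 0.085], [0.472, 0.085], [0.478, 0.083], [0.484, 0.084], [0.49, 0.084], [0.496, 0.083], [0.502, 0.084], [0.508, 0.082], [0.514, 0.083], [0.52, 0.083], [0.526, 0.082], [0.532, 0.083], [0.538, 0.083], [0.544, 0.082], [0.55, 0.083], [0.556, 0.083]]
[[0.424, -0.134], [0.43, -0.134], [0.436, -0.135], [0.442, -0.135], [0.448, -0.134], [0.454, -0.134], [0.46, -0.133], [0.466, -0.135], [0.472, -0.135], [0.478, -0.135], [0.484, -0.134], [0.49, -0.136], [0.496, -0.136], [0.502, -0.135], [0.508, -0.135], [0.514, -0.136], [0.52, -0.136], [0.526, -0.136], [0.532, -0.135], [0.538, -0.135], [0.544, -0.137], [0.55, -0.136], [0.556, -0.136]]
0.44 0.0548 -0.1035
0.452 0.0549 -0.1049
0.464 0.0541 -0.1039
0.476 0.0542 -0.1053
0.488 0.0545 -0.1043
0.5 0.0537 -0.1057
0.512 0.0542 -0.1046
0.524 0.0539 -0.1057
0.536 0.0527 -0.105
0.548 0.054 -0.106
((0.6681730151176453, -0.02719786763191223), (0.2690565288066864, 0.10701365023851395), 89.37879943847656)
```

```bash
cat >> h.py <<'E'
from scipy.spatial.transform import Rotation as Ro
def go(x,y,z,yaw=-np.pi/2):
    s=arm.get_state(); R=Ro.from_euler('xyz',s['ee_rot'])
    d=R.inv().apply(np.array([x,y,z])-s['eef_pos'])*1000
    r=(R.inv()*Ro.from_euler('xyz',[np.pi,0,yaw])).as_rotvec()
    print('to',(x,y,z),'d',d.round(1),'r',r.round(3))
E
python3 -c "
from h import *
go(.523,-.076,.25)"
```

```text
to (0.523, -0.076, 0.25) d [-479.   451.4   -1.7] r [ 1.000e-03  1.000e-03 -1.279e+00]
```

jog_arm --targets '[{"dx": -60,"dy": 56,"dz": -2,"rz": -0.12,"gripper": 0.3},{"dx": -120,"dy": 113,"dz": -2,"rz": -0.24,"gripper": 0.3},{"dx": -180,"dy": 170,"dz": -2,"rz": -0.36,"gripper": 0.3},{"dx": -240,"dy": 226,"dz": -2,"rz": -0.48,"gripper": 0.3},{"dx": -300,"dy": 282,"dz": -2,"rz": -0.6,"gripper": 0.3},{"dx": -360,"dy": 339,"dz": -2,"rz": -0.72,"gripper": 0.3},{"dx": -420,"dy": 395,"dz": -2,"rz": -0.84,"gripper": 0.3},{"dx": -479,"dy": 451,"dz": -2,"rz": -0.96,"gripper": 0.3}]'

```text
invalid input at $.targets[0]: expected keys dx, dy, dz, rx, ry, rz, gripper
```

```bash
python3 -c "
from h import *
go(.523,-.076,.22)"
```

```text
to (0.523, -0.076, 0.22) d [-479.   451.4   28.3] r [ 1.000e-03  1.000e-03 -1.279e+00]
```

jog_arm --targets '[{"dx": -60,"dy": 56,"dz": -2,"rx": 0,"ry": 0,"rz": -0.12,"gripper": 0.3},{"dx": -120,"dy": 113,"dz": -2,"rx": 0,"ry": 0,"rz": -0.24,"gripper": 0.3},{"dx": -180,"dy": 170,"dz": -2,"rx": 0,"ry": 0,"rz": -0.36,"gripper": 0.3},{"dx": -240,"dy": 226,"dz": -2,"rx": 0,"ry": 0,"rz": -0.48,"gripper": 0.3},{"dx": -300,"dy": 282,"dz": -2,"rx": 0,"ry": 0,"rz": -0.6,"gripper": 0.3},{"dx": -360,"dy": 339,"dz": -2,"rx": 0,"ry": 0,"rz": -0.72,"gripper": 0.3},{"dx": -420,"dy": 395,"dz": -2,"rx": 0,"ry": 0,"rz": -0.84,"gripper": 0.3},{"dx": -479,"dy": 451,"dz": -2,"rx": 0,"ry": 0,"rz": -0.96,"gripper": 0.3}]'

```text
t: 0.77
eef_pos: [0.3612, -0.3559, 0.2502]
ee_rot: [3.141, 0.0, -1.884]
force: [1.6, 0.8, -1.1]
width: 0.0611
gripper_force: 0.0
```

```bash
python3 -c "
from h import *
go(.523,-.076,.22)"
```

```text
to (0.523, -0.076, 0.22) d [-316.1  -67.6   30.3] r [ 0.     0.    -0.313]
```

jog_arm --targets '[{"dx": -316,"dy": -68,"dz": 10,"rx": 0,"ry": 0,"rz": -0.313,"gripper": 0.3},{"dx": -316,"dy": -68,"dz": 10,"rx": 0,"ry": 0,"rz": -0.313,"gripper": 0.3},{"dx": -316,"dy": -68,"dz": 10,"rx": 0,"ry": 0,"rz": -0.313,"gripper": 0.3},{"dx": -316,"dy": -68,"dz": 10,"rx": 0,"ry": 0,"rz": -0.313,"gripper": 0.3},{"dx": -316,"dy": -68,"dz": 10,"rx": 0,"ry": 0,"rz": -0.313,"gripper": 0.3},{"dx": -316,"dy": -68,"dz": 10,"rx": 0,"ry": 0,"rz": -0.313,"gripper": 0.3},{"dx": -316,"dy": -68,"dz": 10,"rx": 0,"ry": 0,"rz": -0.313,"gripper": 0.3},{"dx": -316,"dy": -68,"dz": 10,"rx": 0,"ry": 0,"rz": -0.313,"gripper": 0.3}]'

```text
t: 1.43
eef_pos: [0.5255, -0.0763, 0.2402]
ee_rot: [-3.141, 0.0, -1.576]
force: [1.2, -0.6, 0.8]
width: 0.0612
gripper_force: 0.0
```

```bash
python3 -c "
from h import *
print(arm.get_state()['t']);go(.523,-.076,.158)
grab('wrist','w1.png')"
```

```text
1.4333
to (0.523, -0.076, 0.158) d [-0.3  2.5 82.2] r [-0.     0.    -0.005]
```

View pics/w1.png

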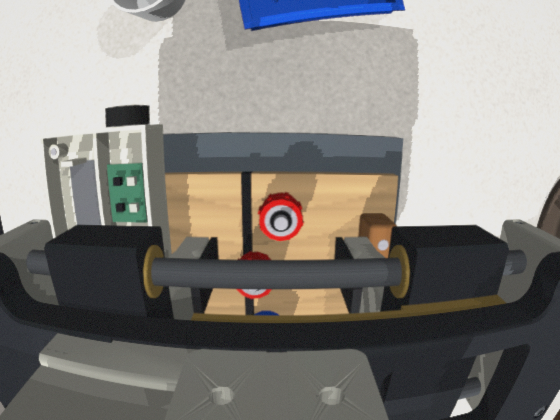

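The wrist view shows the red cap at (281,217), centred between the fingers at (205,265) and (350,265). I'll check it by ray intersection and then descend.

```bash
cat >> h.py <<'E'
def fish(f,u,v,z):
    d=np.array([u-f['cx'],v-f['cy']]);r=np.hypot(*d);th=r/f['fx']
    ray=np.r_[d/r*np.sin(th),np.cos(th)]; T=np.linalg.inv(f['view'])
    w=T[:3,:3]@ray; o=T[:3,3]; return o+w*(z-o[2])/w[2]
E
python3 -c "
from h import *
f=grab('wrist')
print(fish(f,281,217,.160),fish(f,254,273,.158))"
```

```text
[ 0.5246098  -0.07690784  0.16      ] [ 0.54457401 -0.03279422  0.158     ]
```

jog_arm --targets '[{"dx": 0,"dy": 2,"dz": 30,"rx": 0,"ry": 0,"rz": -0.005,"gripper": 0.3},{"dx": 0,"dy": 2,"dz": 50,"rx": 0,"ry": 0,"rz": -0.005,"gripper": 0.3},{"dx": 0,"dy": 2,"dz": 70,"rx": 0,"ry": 0,"rz": -0.005,"gripper": 0.3},{"dx": 0,"dy": 2,"dz": 82,"rx": 0,"ry": 0,"rz": -0.005,"gripper": 0.3},{"dx": 0,"dy": 2,"dz": 82,"rx": 0,"ry": 0,"rz": -0.005,"gripper": 0.3},{"dx": 0,"dy": 2,"dz": 82,"rx": 0,"ry": 0,"rz": -0.005,"gripper": 0.9},{"dx": 0,"dy": 2,"dz": 82,"rx": 0,"ry": 0,"rz": -0.005,"gripper": 0.9},{"dx": 0,"dy": 2,"dz": 82,"rx": 0,"ry": 0,"rz": -0.005,"gripper": 0.9}]' --force 20

```text
t: 2.2
eef_pos: [0.523, -0.0792, 0.1594]
ee_rot: [-3.14, 0.0, -1.572]
force: [0.7, -0.1, -0.0]
width: 0.0465
gripper_force: 0.0
```

```bash
python3 -c "
from h import *
s=arm.get_state();print(s['width'],s['gripper_force'])
go(.523,-.076,.25)"
```

```text
0.046451814221556 0.0
to (0.523, -0.076, 0.25) d [ -3.2  -0.1 -90.6] r [-0.001  0.    -0.001]
```

jog_arm --targets '[{"dx": 0,"dy": 0,"dz": 0,"rx": 0,"ry": 0,"rz": 0,"gripper": 0.9},{"dx": 0,"dy": 0,"dz": 0,"rx": 0,"ry": 0,"rz": 0,"gripper": 0.9},{"dx": 0,"dy": 0,"dz": 0,"rx": 0,"ry": 0,"rz": 0,"gripper": 0.9},{"dx": 0,"dy": 0,"dz": 0,"rx": 0,"ry": 0,"rz": 0,"gripper": 0.9},{"dx": 0,"dy": 0,"dz": 0,"rx": 0,"ry": 0,"rz": 0,"gripper": 0.9},{"dx": 0,"dy": 0,"dz": 0,"rx": 0,"ry": 0,"rz": 0,"gripper": 0.9},{"dx": 0,"dy": 0,"dz": -30,"rx": 0,"ry": 0,"rz": 0,"gripper": 0.9},{"dx": 0,"dy": 0,"dz": -70,"rx": 0,"ry": 0,"rz": 0,"gripper": 0.9}]'

```text
t: 2.87
eef_pos: [0.5202, -0.0792, 0.2258]
ee_rot: [3.134, -0.001, -1.572]
force: [1.1, -0.6, -0.5]
width: 0.0315
gripper_force: 20.0
```

```bash
python3 -c "
from h import *
s=arm.get_state();print(s['width'],s['gripper_force'])
go(.454,.300,.22)
d=np.load('top.npz');W=d['W']
hsv=cv2.cvtColor(d['im'],cv2.COLOR_RGB2HSV).astype(int);H,S,V=[hsv[...,i] for i in range(3)];v,u=np.mgrid[:420,:560]
red=(S>150)&(V>70)&((H<8)|(H>172))&(u<180)
blue=(S>150)&(H>105)&(H<130)&(u>355)&(u<428)&(v>230)&(v<320)
for m in (red,blue):
  p=W[m&(W[...,2]>.027)&(W[...,2]<.037)];print(len(p),cv2.minAreaRect(p[:,:2].astype(np.float32)))
  p=W[m&(W[...,2]<.012)];print(len(p),cv2.minAreaRect(p[:,:2].astype(np.float32)))
"
```

```text
0.031470150497903276 20.00018745660782
to (0.454, 0.3, 0.22) d [-379.1   66.8    6.1] r [ 0.008 -0.001 -0.002]
809 ((0.45422685146331787, 0.32464370131492615), (0.17957408726215363, 0.13295114040374756), 1.5985783338546753)
2314 ((0.4555380940437317, 0.32951003313064575), (0.16268591582775116, 0.10563409328460693), 1.3877851963043213)
851 ((0.482269287109375, -0.32844582200050354), (0.17975260317325592, 0.1322188377380371), 10.449650764465332)
2454 ((0.4782927930355072, -0.3334733545780182), (0.17445185780525208, 0.10789494961500168), 10.870237350463867)
```

jog_arm --targets '[{"dx": -40,"dy": 7,"dz": -5,"rx": 0,"ry": 0,"rz": 0,"gripper": 0.9},{"dx": -80,"dy": 14,"dz": -5,"rx": 0,"ry": 0,"rz": 0,"gripper": 0.9},{"dx": -120,"dy": 21,"dz": -5,"rx": 0,"ry": 0,"rz": 0,"gripper": 0.9},{"dx": -160,"dy": 28,"dz": -5,"rx": 0,"ry": 0,"rz": 0,"gripper": 0.9},{"dx": -200,"dy": 35,"dz": -5,"rx": 0,"ry": 0,"rz": 0,"gripper": 0.9},{"dx": -240,"dy": 42,"dz": -5,"rx": 0,"ry": 0,"rz": 0,"gripper": 0.9},{"dx": -280,"dy": 49,"dz": -5,"rx": 0,"ry": 0,"rz": 0,"gripper": 0.9},{"dx": -318,"dy": 56,"dz": -5,"rx": 0,"ry": 0,"rz": 0,"gripper": 0.9}]'

```text
t: 3.53
eef_pos: [0.466, 0.241, 0.2334]
ee_rot: [-3.141, 0.0, -1.571]
force: [1.2, -0.3, -0.0]
width: 0.0315
gripper_force: 20.0
```

```bash
python3 -c "
from h import *
go(.454,.300,.034)"
```

```text
to (0.454, 0.3, 0.034) d [-58.9  12.1 199.4] r [-0.     0.    -0.001]
```

jog_arm --targets '[{"dx": -35,"dy": 7,"dz": 10,"rx": 0,"ry": 0,"rz": 0,"gripper": 0.9},{"dx": -59,"dy": 12,"dz": 40,"rx": 0,"ry": 0,"rz": 0,"gripper": 0.9},{"dx": -59,"dy": 12,"dz": 80,"rx": 0,"ry": 0,"rz": 0,"gripper": 0.9},{"dx": -59,"dy": 12,"dz": 120,"rx": 0,"ry": 0,"rz": 0,"gripper": 0.9},{"dx": -59,"dy": 12,"dz": 155,"rx": 0,"ry": 0,"rz": 0,"gripper": 0.9},{"dx": -59,"dy": 12,"dz": 180,"rx": 0,"ry": 0,"rz": 0,"gripper": 0.9},{"dx": -59,"dy": 12,"dz": 196,"rx": 0,"ry": 0,"rz": 0,"gripper": 0.9},{"dx": -59,"dy": 12,"dz": 199,"rx": 0,"ry": 0,"rz": 0,"gripper": 0.9}]'

```text
t: 4.2
eef_pos: [0.4535, 0.2963, 0.0311]
ee_rot: [3.138, -0.004, -1.572]
force: [0.2, -0.7, -0.7]
width: 0.0316
gripper_force: 20.0
```

jog_arm --targets '[{"dx": 0,"dy": 0,"dz": 0,"rx": 0,"ry": 0,"rz": 0,"gripper": 0.9},{"dx": 0,"dy": 0,"dz": 0,"rx": 0,"ry": 0,"rz": 0,"gripper": 0.35},{"dx": 0,"dy": 0,"dz": 0,"rx": 0,"ry": 0,"rz": 0,"gripper": 0.35},{"dx": 0,"dy": 0,"dz": 0,"rx": 0,"ry": 0,"rz": 0,"gripper": 0.35},{"dx": 0,"dy": 0,"dz": 0,"rx": 0,"ry": 0,"rz": 0,"gripper": 0.35},{"dx": 0,"dy": 0,"dz": -20,"rx": 0,"ry": 0,"rz": 0,"gripper": 0.35},{"dx": 0,"dy": 0,"dz": -60,"rx": 0,"ry": 0,"rz": 0,"gripper": 0.35},{"dx": 0,"dy": 0,"dz": -100,"rx": 0,"ry": 0,"rz": 0,"gripper": 0.35}]'

```text
t: 4.87
eef_pos: [0.4543, 0.297, 0.1351]
ee_rot: [3.14, -0.002, -1.572]
force: [0.9, 1.4, -0.3]
width: 0.0569
gripper_force: 0.0
```

```bash
python3 -c "
from h import *
go(.544,-.028,.235)"
```

```text
to (0.544, -0.028, 0.235) d [325.2 -89.9 -99.4] r [ 0.002 -0.002 -0.001]
```

jog_arm --targets '[{"dx": 20,"dy": -6,"dz": -35,"rx": 0,"ry": 0,"rz": 0,"gripper": 0.35},{"dx": 50,"dy": -14,"dz": -62,"rx": 0,"ry": 0,"rz": 0,"gripper": 0.35},{"dx": 82,"dy": -22,"dz": -82,"rx": 0,"ry": 0,"rz": 0,"gripper": 0.35},{"dx": 118,"dy": -32,"dz": -96,"rx": 0,"ry": 0,"rz": 0,"gripper": 0.35},{"dx": 157,"dy": -43,"dz": -99,"rx": 0,"ry": 0,"rz": 0,"gripper": 0.35},{"dx": 197,"dy": -54,"dz": -99,"rx": 0,"ry": 0,"rz": 0,"gripper": 0.35},{"dx": 237,"dy": -65,"dz": -99,"rx": 0,"ry": 0,"rz": 0,"gripper": 0.35},{"dx": 277,"dy": -76,"dz": -99,"rx": 0,"ry": 0,"rz": 0,"gripper": 0.35}]'

```text
t: 5.53
eef_pos: [0.5308, 0.019, 0.2346]
ee_rot: [-3.139, 0.001, -1.571]
force: [1.2, 0.4, 0.6]
width: 0.0572
gripper_force: 0.0
```

```bash
python3 -c "
from h import *
go(.544,-.028,.158)"
```

```text
to (0.544, -0.028, 0.158) d [ 47.1 -13.1  76.6] r [-0.002  0.001 -0.001]
```

jog_arm --targets '[{"dx": 35,"dy": -9,"dz": 0,"rx": 0,"ry": 0,"rz": 0,"gripper": 0.35},{"dx": 47,"dy": -13,"dz": 0,"rx": 0,"ry": 0,"rz": 0,"gripper": 0.35},{"dx": 47,"dy": -13,"dz": 10,"rx": 0,"ry": 0,"rz": 0,"gripper": 0.35},{"dx": 47,"dy": -13,"dz": 25,"rx": 0,"ry": 0,"rz": 0,"gripper": 0.35},{"dx": 47,"dy": -13,"dz": 45,"rx": 0,"ry": 0,"rz": 0,"gripper": 0.35},{"dx": 47,"dy": -13,"dz": 65,"rx": 0,"ry": 0,"rz": 0,"gripper": 0.35},{"dx": 47,"dy": -13,"dz": 76,"rx": 0,"ry": 0,"rz": 0,"gripper": 0.35},{"dx": 47,"dy": -13,"dz": 76,"rx": 0,"ry": 0,"rz": 0,"gripper": 0.35}]'

```text
t: 6.2
eef_pos: [0.5425, -0.0256, 0.1556]
ee_rot: [3.139, -0.0, -1.571]
force: [0.2, -1.0, 0.0]
width: 0.0572
gripper_force: 0.0
```

jog_arm --targets '[{"dx": 0,"dy": 0,"dz": 0,"rx": 0,"ry": 0,"rz": 0,"gripper": 0.9},{"dx": 0,"dy": 0,"dz": 0,"rx": 0,"ry": 0,"rz": 0,"gripper": 0.9},{"dx": 0,"dy": 0,"dz": 0,"rx": 0,"ry": 0,"rz": 0,"gripper": 0.9},{"dx": 0,"dy": 0,"dz": 0,"rx": 0,"ry": 0,"rz": 0,"gripper": 0.9},{"dx": 0,"dy": 0,"dz": 0,"rx": 0,"ry": 0,"rz": 0,"gripper": 0.9},{"dx": 0,"dy": 0,"dz": 0,"rx": 0,"ry": 0,"rz": 0,"gripper": 0.9},{"dx": 0,"dy": 0,"dz": 0,"rx": 0,"ry": 0,"rz": 0,"gripper": 0.9},{"dx": 0,"dy": 0,"dz": -30,"rx": 0,"ry": 0,"rz": 0,"gripper": 0.9}]'

```text
t: 6.87
eef_pos: [0.5405, -0.0264, 0.1827]
ee_rot: [3.133, -0.001, -1.573]
force: [-0.5, 0.3, -1.5]
width: 0.0314
gripper_force: 20.0
```

```bash
python3 -c "
from h import *
go(.454,.350,.235)"
```

```text
to (0.454, 0.35, 0.235) d [-376.2   87.7  -51.9] r [ 0.009 -0.001 -0.002]
```

jog_arm --targets '[{"dx": 0,"dy": 5,"dz": -35,"rx": 0,"ry": 0,"rz": 0,"gripper": 0.9},{"dx": -25,"dy": 12,"dz": -55,"rx": 0,"ry": 0,"rz": 0,"gripper": 0.9},{"dx": -65,"dy": 20,"dz": -55,"rx": 0,"ry": 0,"rz": 0,"gripper": 0.9},{"dx": -105,"dy": 28,"dz": -55,"rx": 0,"ry": 0,"rz": 0,"gripper": 0.9},{"dx": -145,"dy": 36,"dz": -55,"rx": 0,"ry": 0,"rz": 0,"gripper": 0.9},{"dx": -185,"dy": 44,"dz": -55,"rx": 0,"ry": 0,"rz": 0,"gripper": 0.9},{"dx": -225,"dy": 52,"dz": -55,"rx": 0,"ry": 0,"rz": 0,"gripper": 0.9},{"dx": -265,"dy": 60,"dz": -55,"rx": 0,"ry": 0,"rz": 0,"gripper": 0.9}]'

```text
t: 7.53
eef_pos: [0.4831, 0.2407, 0.2425]
ee_rot: [-3.141, 0.0, -1.572]
force: [1.9, -0.5, -0.2]
width: 0.0315
gripper_force: 20.0
```

```bash
python3 -c "
from h import *
go(.454,.350,.032)"
```

```text
to (0.454, 0.35, 0.032) d [-109.2   29.2  210.6] r [-0.     0.    -0.001]
```

jog_arm --targets '[{"dx": -38,"dy": 10,"dz": 0,"rx": 0,"ry": 0,"rz": 0,"gripper": 0.9},{"dx": -75,"dy": 20,"dz": 10,"rx": 0,"ry": 0,"rz": 0,"gripper": 0.9},{"dx": -109,"dy": 29,"dz": 30,"rx": 0,"ry": 0,"rz": 0,"gripper": 0.9},{"dx": -109,"dy": 29,"dz": 65,"rx": 0,"ry": 0,"rz": 0,"gripper": 0.9},{"dx": -109,"dy": 29,"dz": 105,"rx": 0,"ry": 0,"rz": 0,"gripper": 0.9},{"dx": -109,"dy": 29,"dz": 145,"rx": 0,"ry": 0,"rz": 0,"gripper": 0.9},{"dx": -109,"dy": 29,"dz": 180,"rx": 0,"ry": 0,"rz": 0,"gripper": 0.9},{"dx": -109,"dy": 29,"dz": 200,"rx": 0,"ry": 0,"rz": 0,"gripper": 0.9}]'

```text
t: 8.2
eef_pos: [0.4535, 0.3462, 0.0383]
ee_rot: [3.138, -0.004, -1.572]
force: [-0.5, -0.5, 0.6]
width: 0.0315
gripper_force: 20.0
```

jog_arm --targets '[{"dx": 0,"dy": 0,"dz": 8,"rx": 0,"ry": 0,"rz": 0,"gripper": 0.9},{"dx": 0,"dy": 0,"dz": 8,"rx": 0,"ry": 0,"rz": 0,"gripper": 0.9},{"dx": 0,"dy": 0,"dz": 8,"rx": 0,"ry": 0,"rz": 0,"gripper": 0.35},{"dx": 0,"dy": 0,"dz": 8,"rx": 0,"ry": 0,"rz": 0,"gripper": 0.35},{"dx": 0,"dy": 0,"dz": 8,"rx": 0,"ry": 0,"rz": 0,"gripper": 0.35},{"dx": 0,"dy": 0,"dz": 8,"rx": 0,"ry": 0,"rz": 0,"gripper": 0.35},{"dx": 0,"dy": 0,"dz": -20,"rx": 0,"ry": 0,"rz": 0,"gripper": 0.35},{"dx": 0,"dy": 0,"dz": -60,"rx": 0,"ry": 0,"rz": 0,"gripper": 0.35}]'

```text
t: 8.87
eef_pos: [0.4535, 0.3461, 0.1007]
ee_rot: [3.138, -0.005, -1.572]
force: [1.1, 0.8, 0.2]
width: 0.0569
gripper_force: 0.0
```

```bash
python3 -c "
from h import *
go(.5358,.0283,.235)"
```

```text
to (0.5358, 0.0283, 0.235) d [ 318.3  -82.3 -133.1] r [ 0.004 -0.005 -0.002]
```

jog_arm --targets '[{"dx": 10,"dy": -3,"dz": -38,"rx": 0,"ry": 0,"rz": 0,"gripper": 0.35},{"dx": 30,"dy": -8,"dz": -73,"rx": 0,"ry": 0,"rz": 0,"gripper": 0.35},{"dx": 58,"dy": -15,"dz": -103,"rx": 0,"ry": 0,"rz": 0,"gripper": 0.35},{"dx": 90,"dy": -23,"dz": -125,"rx": 0,"ry": 0,"rz": 0,"gripper": 0.35},{"dx": 128,"dy": -33,"dz": -133,"rx": 0,"ry": 0,"rz": 0,"gripper": 0.35},{"dx": 167,"dy": -43,"dz": -133,"rx": 0,"ry": 0,"rz": 0,"gripper": 0.35},{"dx": 206,"dy": -53,"dz": -133,"rx": 0,"ry": 0,"rz": 0,"gripper": 0.35},{"dx": 245,"dy": -63,"dz": -133,"rx": 0,"ry": 0,"rz": 0,"gripper": 0.35}]'

```text
t: 9.53
eef_pos: [0.5178, 0.1012, 0.2371]
ee_rot: [-3.139, 0.002, -1.571]
force: [0.6, 1.0, -0.0]
width: 0.0568
gripper_force: 0.0
```

```bash
python3 -c "
from h import *
go(.5358,.0283,.159)"
```

```text
to (0.5358, 0.0283, 0.159) d [ 73.1 -17.8  78. ] r [-0.003  0.002 -0.   ]
```

jog_arm --targets '[{"dx": 38,"dy": -9,"dz": 0,"rx": 0,"ry": 0,"rz": 0,"gripper": 0.35},{"dx": 65,"dy": -15,"dz": 0,"rx": 0,"ry": 0,"rz": 0,"gripper": 0.35},{"dx": 74,"dy": -18,"dz": 3,"rx": 0,"ry": 0,"rz": 0,"gripper": 0.35},{"dx": 74,"dy": -18,"dz": 18,"rx": 0,"ry": 0,"rz": 0,"gripper": 0.35},{"dx": 74,"dy": -18,"dz": 40,"rx": 0,"ry": 0,"rz": 0,"gripper": 0.35},{"dx": 74,"dy": -18,"dz": 62,"rx": 0,"ry": 0,"rz": 0,"gripper": 0.35},{"dx": 74,"dy": -18,"dz": 76,"rx": 0,"ry": 0,"rz": 0,"gripper": 0.35},{"dx": 74,"dy": -18,"dz": 77,"rx": 0,"ry": 0,"rz": 0,"gripper": 0.35}]'

```text
t: 10.2
eef_pos: [0.534, 0.0286, 0.1562]
ee_rot: [3.138, -0.001, -1.572]
force: [0.1, 0.9, -0.9]
width: 0.057
gripper_force: 0.0
```

jog_arm --targets '[{"dx": 0,"dy": 0,"dz": 0,"rx": 0,"ry": 0,"rz": 0,"gripper": 0.9},{"dx": 0,"dy": 0,"dz": 0,"rx": 0,"ry": 0,"rz": 0,"gripper": 0.9},{"dx": 0,"dy": 0,"dz": 0,"rx": 0,"ry": 0,"rz": 0,"gripper": 0.9},{"dx": 0,"dy": 0,"dz": 0,"rx": 0,"ry": 0,"rz": 0,"gripper": 0.9},{"dx": 0,"dy": 0,"dz": 0,"rx": 0,"ry": 0,"rz": 0,"gripper": 0.9},{"dx": 0,"dy": 0,"dz": 0,"rx": 0,"ry": 0,"rz": 0,"gripper": 0.9},{"dx": 0,"dy": 0,"dz": 0,"rx": 0,"ry": 0,"rz": 0,"gripper": 0.9},{"dx": 0,"dy": 0,"dz": -30,"rx": 0,"ry": 0,"rz": 0,"gripper": 0.9}]'

```text
t: 10.87
eef_pos: [0.5327, 0.0283, 0.1841]
ee_rot: [3.133, -0.002, -1.573]
force: [-0.2, 0.2, -0.6]
width: 0.0314
gripper_force: 20.0
```

```bash
python3 -c "
from h import *
go(.481,-.330,.235,-np.pi/2+.18)"
```

```text
to (0.481, -0.33, 0.235) d [358.5  51.4 -49.9] r [ 0.008 -0.001 -0.182]
```

jog_arm --targets '[{"dx": 0,"dy": 0,"dz": -35,"rx": 0,"ry": 0,"rz": 0,"gripper": 0.9},{"dx": 20,"dy": 4,"dz": -55,"rx": 0,"ry": 0,"rz": 0,"gripper": 0.9},{"dx": 58,"dy": 11,"dz": -55,"rx": 0,"ry": 0,"rz": -0.03,"gripper": 0.9},{"dx": 98,"dy": 19,"dz": -55,"rx": 0,"ry": 0,"rz": -0.06,"gripper": 0.9},{"dx": 138,"dy": 27,"dz": -55,"rx": 0,"ry": 0,"rz": -0.09,"gripper": 0.9},{"dx": 178,"dy": 36,"dz": -55,"rx": 0,"ry": 0,"rz": -0.12,"gripper": 0.9},{"dx": 218,"dy": 44,"dz": -55,"rx": 0,"ry": 0,"rz": -0.15,"gripper": 0.9},{"dx": 258,"dy": 52,"dz": -55,"rx": 0,"ry": 0,"rz": -0.18,"gripper": 0.9}]'

```text
t: 11.53
eef_pos: [0.4826, -0.2308, 0.2437]
ee_rot: [-3.141, -0.0, -1.39]
force: [1.9, 0.1, -0.0]
width: 0.0311
gripper_force: 20.0
```

```bash
python3 -c "
from h import *
d=np.load('top.npz');W=d['W'];w=W[180:225,370:412].reshape(-1,3);w=w[w[:,2]>.045];print('cup',w.min(0),w.max(0))
go(.462,-.332,.033,-np.pi/2+.18)"
```

```text
cup [ 0.62537342 -0.35042414  0.04507127] [ 0.70867794 -0.26875272  0.07053458]
to (0.462, -0.332, 0.033) d [ 95.9  38.6 210.7] r [-0.001 -0.     0.001]
```

jog_arm --targets '[{"dx": 36,"dy": 14,"dz": 0,"rx": 0,"ry": 0,"rz": 0,"gripper": 0.9},{"dx": 70,"dy": 28,"dz": 10,"rx": 0,"ry": 0,"rz": 0,"gripper": 0.9},{"dx": 96,"dy": 38,"dz": 30,"rx": 0,"ry": 0,"rz": 0,"gripper": 0.9},{"dx": 96,"dy": 38,"dz": 65,"rx": 0,"ry": 0,"rz": 0,"gripper": 0.9},{"dx": 96,"dy": 38,"dz": 105,"rx": 0,"ry": 0,"rz": 0,"gripper": 0.9},{"dx": 96,"dy": 38,"dz": 145,"rx": 0,"ry": 0,"rz": 0,"gripper": 0.9},{"dx": 96,"dy": 38,"dz": 180,"rx": 0,"ry": 0,"rz": 0,"gripper": 0.9},{"dx": 96,"dy": 38,"dz": 202,"rx": 0,"ry": 0,"rz": 0,"gripper": 0.9}]'

```text
t: 12.2
eef_pos: [0.461, -0.3298, 0.0378]
ee_rot: [3.138, 0.002, -1.393]
force: [-0.4, -0.6, 0.5]
width: 0.0312
gripper_force: 20.0
```

jog_arm --targets '[{"dx": 0,"dy": 0,"dz": 6,"rx": 0,"ry": 0,"rz": 0,"gripper": 0.9},{"dx": 0,"dy": 0,"dz": 6,"rx": 0,"ry": 0,"rz": 0,"gripper": 0.9},{"dx": 0,"dy": 0,"dz": 6,"rx": 0,"ry": 0,"rz": 0,"gripper": 0.35},{"dx": 0,"dy": 0,"dz": 6,"rx": 0,"ry": 0,"rz": 0,"gripper": 0.35},{"dx": 0,"dy": 0,"dz": 6,"rx": 0,"ry": 0,"rz": 0,"gripper": 0.35},{"dx": 0,"dy": 0,"dz": 6,"rx": 0,"ry": 0,"rz": 0,"gripper": 0.35},{"dx": 0,"dy": 0,"dz": -20,"rx": 0,"ry": 0,"rz": 0,"gripper": 0.35},{"dx": 0,"dy": 0,"dz": -60,"rx": 0,"ry": 0,"rz": 0,"gripper": 0.35}]'

```text
t: 12.87
eef_pos: [0.4609, -0.3293, 0.0994]
ee_rot: [3.136, 0.004, -1.393]
force: [1.1, -0.7, -0.7]
width: 0.0567
gripper_force: 0.0
```

```bash
python3 -c "
from h import *
f=grab('top','top2.png');W=cloud(f);np.savez('top2.npz',W=W,im=f['frame'])
go(.449,-.1,.235,-np.pi/2-.01)"
```

```text
to (0.449, -0.1, 0.235) d [-230.4  -25.8 -126.3] r [-0.006 -0.005  0.191]
```

View pics/top2.png

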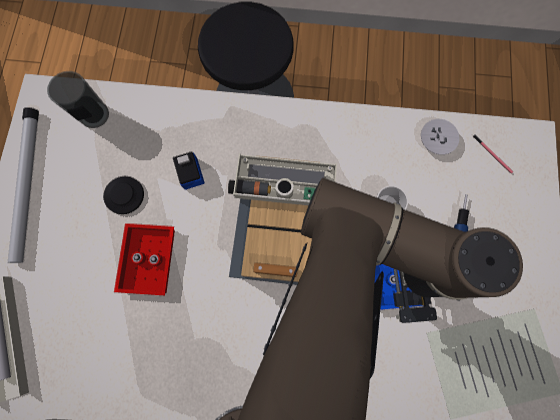

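Both red caps sit in the red tray at (138,258) and (154,258), and the blue cap is in the blue tray at (393,280). The board hasn't moved, with its batten at (275,269).

jog_arm --targets '[{"dx": -5,"dy": 0,"dz": -40,"rx": 0,"ry": 0,"rz": 0.02,"gripper": 0.35},{"dx": -20,"dy": -2,"dz": -76,"rx": 0,"ry": 0,"rz": 0.05,"gripper": 0.35},{"dx": -50,"dy": -5,"dz": -105,"rx": 0,"ry": 0,"rz": 0.08,"gripper": 0.35},{"dx": -85,"dy": -10,"dz": -125,"rx": 0,"ry": 0,"rz": 0.12,"gripper": 0.35},{"dx": -125,"dy": -14,"dz": -126,"rx": 0,"ry": 0,"rz": 0.15,"gripper": 0.35},{"dx": -165,"dy": -19,"dz": -126,"rx": 0,"ry": 0,"rz": 0.18,"gripper": 0.35},{"dx": -200,"dy": -23,"dz": -126,"rx": 0,"ry": 0,"rz": 0.19,"gripper": 0.35},{"dx": -230,"dy": -26,"dz": -126,"rx": 0,"ry": 0,"rz": 0.19,"gripper": 0.35}]'

```text
t: 13.58
eef_pos: [0.4475, -0.0973, 0.2286]
ee_rot: [-3.138, 0.001, -1.582]
force: [-0.3, -0.0, -0.5]
width: 0.0571
gripper_force: 0.0
```

```bash
python3 -c "
from h import *
go(.449,-.026,.155,-np.pi/2-.01)"
```

```text
to (0.449, -0.026, 0.155) d [-71.3  -0.4  73.7] r [-0.003  0.001 -0.001]
```

jog_arm --targets '[{"dx": -36,"dy": 0,"dz": 0,"rx": 0,"ry": 0,"rz": 0,"gripper": 0.35},{"dx": -62,"dy": 0,"dz": 0,"rx": 0,"ry": 0,"rz": 0,"gripper": 0.35},{"dx": -71,"dy": 0,"dz": 0,"rx": 0,"ry": 0,"rz": 0,"gripper": 0.35},{"dx": -71,"dy": 0,"dz": 12,"rx": 0,"ry": 0,"rz": 0,"gripper": 0.35},{"dx": -71,"dy": 0,"dz": 30,"rx": 0,"ry": 0,"rz": 0,"gripper": 0.35},{"dx": -71,"dy": 0,"dz": 50,"rx": 0,"ry": 0,"rz": 0,"gripper": 0.35},{"dx": -71,"dy": 0,"dz": 65,"rx": 0,"ry": 0,"rz": 0,"gripper": 0.35},{"dx": -71,"dy": 0,"dz": 70,"rx": 0,"ry": 0,"rz": 0,"gripper": 0.35}]'

```text
t: 14.25
eef_pos: [0.4475, -0.0287, 0.1559]
ee_rot: [3.14, -0.0, -1.582]
force: [0.0, 0.2, -0.6]
width: 0.0569
gripper_force: 0.0
```

```bash
python3 -c "
from h import *
f=grab('wrist','w2.png')
go(.449,-.026,.157,-np.pi/2-.01)"
```

```text
to (0.449, -0.026, 0.157) d [-2.8 -1.4 -1. ] r [ 0.002 -0.    -0.001]
```

View pics/w2.png

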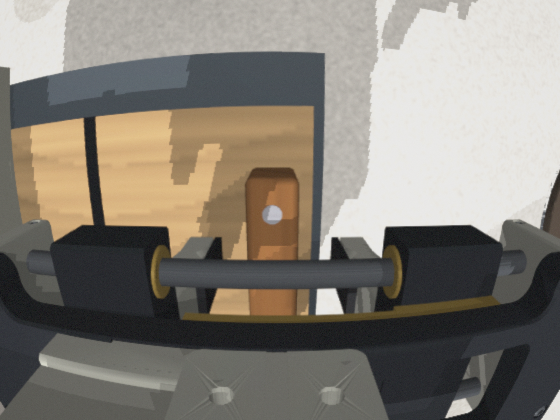

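The batten at column 272 lies nearly midway between the fingers (213 and 340). I'll shift 1 mm and close.

jog_arm --targets '[{"dx": 0,"dy": -1,"dz": 0,"rx": 0,"ry": 0,"rz": 0,"gripper": 0.95},{"dx": 0,"dy": -1,"dz": 0,"rx": 0,"ry": 0,"rz": 0,"gripper": 0.95},{"dx": 0,"dy": -1,"dz": 0,"rx": 0,"ry": 0,"rz": 0,"gripper": 0.95},{"dx": 0,"dy": -1,"dz": 0,"rx": 0,"ry": 0,"rz": 0,"gripper": 0.95},{"dx": 0,"dy": -1,"dz": 0,"rx": 0,"ry": 0,"rz": 0,"gripper": 0.95},{"dx": 0,"dy": -1,"dz": 0,"rx": 0,"ry": 0,"rz": 0,"gripper": 0.95},{"dx": 0,"dy": -1,"dz": 0,"rx": 0,"ry": 0,"rz": 0,"gripper": 0.95},{"dx": 0,"dy": -1,"dz": 0,"rx": 0,"ry": 0,"rz": 0,"gripper": 0.95}]' --force 45

```text
t: 14.97
eef_pos: [0.4494, -0.0284, 0.1577]
ee_rot: [3.142, -0.0, -1.582]
force: [-2.0, 0.9, 6.5]
width: 0.0218
gripper_force: 45.0
```

```bash
python3 -c "
from h import *
s=arm.get_state();print(s['eef_pos'],s['ee_rot'],s['width'],s['gripper_force'],s['force'],s['moment'])
f=grab('top')
W=cloud(f);hsv=cv2.cvtColor(f['frame'],cv2.COLOR_RGB2HSV).astype(int);V=hsv[...,2];S=hsv[...,1]
x,y,z=W[...,0],W[...,1],W[...,2]
m=(V<60)&(z>.126)&(z<.138)&(x>.53)&(x<.57)&(y<.045)&(y>-.095)
p=W[m];c=np.polyfit(p[:,1],p[:,0],1);print('line',len(p),c)
"
```

```text
[ 0.44940315 -0.02836566  0.15769301] [ 3.14153158e+00 -3.79497098e-05 -1.58158039e+00] 0.021828580836599044 44.99988913536072 [-1.95805412  0.91289693  6.54397167] [0.37564648 1.27665651 0.05225012]
line 8 [0.20220795 0.56798813]
```

jog_arm --targets '[{"dx": 0,"dy": -4,"dz": 0,"rx": 0,"ry": 0,"rz": 0.001,"gripper": 0.95},{"dx": 0,"dy": -12,"dz": 0,"rx": 0,"ry": 0,"rz": 0.002,"gripper": 0.95},{"dx": 0,"dy": -22,"dz": 0,"rx": 0,"ry": 0,"rz": 0.003,"gripper": 0.95},{"dx": 0,"dy": -32,"dz": 0,"rx": 0,"ry": 0,"rz": 0.004,"gripper": 0.95},{"dx": 0,"dy": -42,"dz": 0,"rx": 0,"ry": 0,"rz": 0.005,"gripper": 0.95},{"dx": 0,"dy": -52,"dz": 0,"rx": 0,"ry": 0,"rz": 0.006,"gripper": 0.95},{"dx": 0,"dy": -62,"dz": 0,"rx": 0,"ry": 0,"rz": 0.006,"gripper": 0.95},{"dx": 0.5,"dy": -70,"dz": 0,"rx": 0,"ry": 0,"rz": 0.006,"gripper": 0.95}]'

```text
t: 15.68
eef_pos: [0.517, -0.0305, 0.1576]
ee_rot: [3.136, -0.001, -1.588]
force: [-18.9, 1.9, 18.9]
width: 0.0217
gripper_force: 45.0
```

jog_arm --targets '[{"dx": 0,"dy": -10,"dz": -0.3,"rx": 0,"ry": 0,"rz": 0,"gripper": 0.95},{"dx": 0,"dy": -20,"dz": -0.5,"rx": 0,"ry": 0,"rz": 0,"gripper": 0.95},{"dx": 0,"dy": -30,"dz": -0.5,"rx": 0,"ry": 0,"rz": 0,"gripper": 0.95},{"dx": 0,"dy": -40,"dz": -0.5,"rx": 0,"ry": 0,"rz": 0,"gripper": 0.95},{"dx": 0,"dy": -50,"dz": -0.5,"rx": 0,"ry": 0,"rz": 0,"gripper": 0.95},{"dx": 0,"dy": -60,"dz": -0.5,"rx": 0,"ry": 0,"rz": 0,"gripper": 0.95},{"dx": 0,"dy": -68,"dz": -0.5,"rx": 0,"ry": 0,"rz": 0,"gripper": 0.95},{"dx": 0,"dy": -72,"dz": -0.5,"rx": 0,"ry": 0,"rz": 0,"gripper": 0.95}]'

```text
t: 16.35
eef_pos: [0.5898, -0.0315, 0.1577]
ee_rot: [3.137, -0.001, -1.588]
force: [-12.6, 0.9, 11.4]
width: 0.022
gripper_force: 45.0
```

```bash
python3 -c "
from h import *
s=arm.get_state();print(s['force'],s['moment'])
f=grab('scene','scene2.png');W=cloud(f);np.savez('sc2.npz',W=W,im=f['frame'])
c=f['frame'][150:330,200:400,::-1];cv2.imwrite('pics/sc2c.png',cv2.resize(c,None,fx=3.3,fy=3.3))
"
```

```text
[-12.55318366   0.89209813  11.41770348] [0.186059   4.22041525 0.05140809]
```

View pics/sc2c.png

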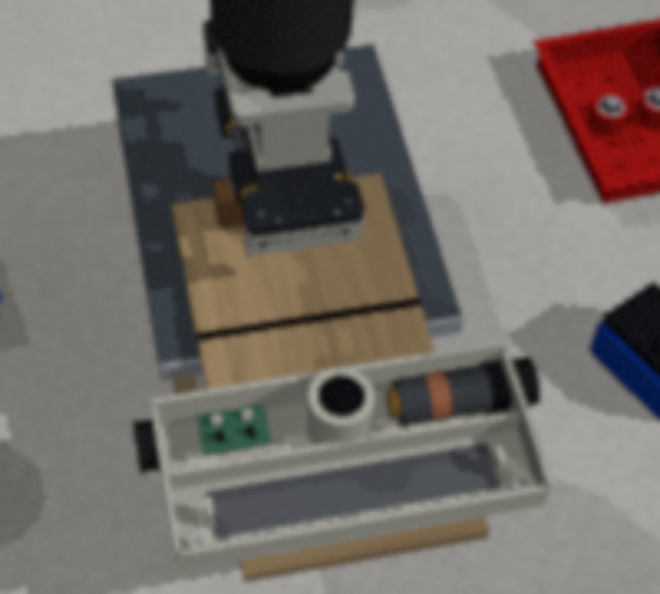

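The crop shows the black line from (197,336) to (418,300). The strip's outer edge is visible on both sides of the board, near (165,375) and (460,322). I'll measure the gap between them.

```bash
cat > gap.py <<'E'
from h import *
def gap(W,im,lo):
    x,y,z=W[...,0],W[...,1],W[...,2]; V=im.max(-1)
    m=(V<60)&(abs(z-.133)<.006)&(x>lo)&(x<lo+.06)&(y<.042)&(y>-.1)
    p=W[m]
    for _ in range(4):
        c=np.polyfit(p[:,1],p[:,0],1);r=p[:,0]-np.polyval(c,p[:,1]);p=p[abs(r)<.007]
    print('line',len(p),c,'x at -.03',np.polyval(c,-.03))
    E=[]
    for a in np.r_[-.134:-.114:.003,.058:.080:.003]:
        s=(abs(y-a)<.002)&(abs(z-.12)<.006)&(x>.6)&(x<.74)
        if s.sum()>2: E.append((a,x[s].max()))
    E=np.array(E);print(E.round(4).tolist());k=np.polyfit(E[:,0],E[:,1],1);print('edge',k,np.polyval(k,-.03))
if __name__=='__main__':
    d=np.load('sc2.npz');gap(d['W'],d['im'],.665)
E
python3 gap.py
```

```text
line 101 [0.0120015  0.69014479] x at -.03 0.6897847422767562
[[-0.134, 0.7022], [-0.131, 0.7011], [-0.128, 0.7022], [-0.125, 0.7022], [-0.122, 0.7011], [-0.119, 0.7034], [-0.116, 0.7034], [0.058, 0.7052], [0.061, 0.7052], [0.064, 0.7051], [0.067, 0.7052], [0.07, 0.7049], [0.073, 0.7052], [0.076, 0.7052], [0.079, 0.6979]]
edge [0.00992281 0.70351133] 0.7032136461921291
```

jog_arm --targets '[{"dx": 0,"dy": -3,"dz": 0,"rx": 0,"ry": 0,"rz": 0,"gripper": 0.95},{"dx": 0,"dy": -7,"dz": 0,"rx": 0,"ry": 0,"rz": 0,"gripper": 0.95},{"dx": 0,"dy": -11,"dz": 0,"rx": 0,"ry": 0,"rz": 0,"gripper": 0.95},{"dx": 0,"dy": -13.5,"dz": 0,"rx": 0,"ry": 0,"rz": 0,"gripper": 0.95},{"dx": 0,"dy": -14.5,"dz": 0,"rx": 0,"ry": 0,"rz": 0,"gripper": 0.95},{"dx": 0,"dy": -14.5,"dz": 0,"rx": 0,"ry": 0,"rz": 0,"gripper": 0.95},{"dx": 0,"dy": -14.5,"dz": 0,"rx": 0,"ry": 0,"rz": 0,"gripper": 0.95},{"dx": 0,"dy": -14.5,"dz": 0,"rx": 0,"ry": 0,"rz": 0,"gripper": 0.95}]'

```text
t: 17.07
eef_pos: [0.6035, -0.0318, 0.1579]
ee_rot: [3.137, -0.001, -1.588]
force: [-9.1, -0.3, 9.7]
width: 0.0216
gripper_force: 45.0
```

```bash
python3 -c "
from h import *
from gap import gap
s=arm.get_state();print(s['eef_pos'],s['ee_rot'],s['force'],s['moment'])
f=grab('scene');W=cloud(f);gap(W,f['frame'],.675)
c=f['frame'][170:330,210:370,::-1];cv2.imwrite('pics/sc3c.png',cv2.resize(c,None,fx=3.7,fy=3.7))
x,y,z=[W[...,i] for i in range(3)]
p=W[(abs(z-.132)<.008)&(abs(y+.03)<.06)&(x>.63)&(x<.73)];p=p[np.isfinite(p).all(1)]
print('board plane',np.linalg.lstsq(np.c_[p[:,:2]-[.68,-.03],np.ones(len(p))],p[:,2],rcond=None)[0],len(p))
"
```

```text
[ 0.60353844 -0.03177354  0.15788225] [ 3.13695250e+00 -1.09349611e-03 -1.58805122e+00] [-9.10958745 -0.3301888   9.74702361] [-0.0379372   3.73276135  0.09477762]
line 105 [0.01460747 0.70382028] x at -.03 0.7033820582567336
[[-0.134, 0.702], [-0.131, 0.6996], [-0.128, 0.702], [-0.125, 0.702], [-0.122, 0.7015], [-0.119, 0.7022], [-0.116, 0.7021], [0.058, 0.7051], [0.061, 0.7044], [0.064, 0.7044], [0.067, 0.7051], [0.07, 0.7059], [0.073, 0.7059], [0.076, 0.7057], [0.079, 0.7033]]
edge [0.0172394  0.70379306] 0.7032758792959309
board plane [-0.00040541 -0.00119735  0.13168994] 1646
```

View pics/sc3c.png

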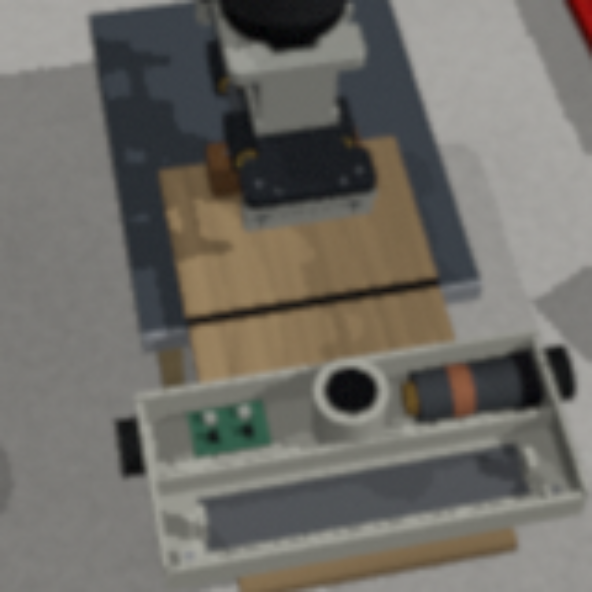

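The line now lies on the edge: (188,320)–(437,284), with the strip corners at (145,345) and (478,290). One last nudge of about 0.7 mm will also ease the push.

jog_arm --targets '[{"dx": 0,"dy": -1,"dz": 0,"rx": 0,"ry": 0,"rz": 0,"gripper": 0.95},{"dx": 0,"dy": -1,"dz": 0,"rx": 0,"ry": 0,"rz": 0,"gripper": 0.95},{"dx": 0,"dy": -1,"dz": 0,"rx": 0,"ry": 0,"rz": 0,"gripper": 0.95},{"dx": 0,"dy": -0.8,"dz": 0,"rx": 0,"ry": 0,"rz": 0,"gripper": 0.95},{"dx": 0,"dy": -0.8,"dz": 0,"rx": 0,"ry": 0,"rz": 0,"gripper": 0.95},{"dx": 0,"dy": -0.8,"dz": 0,"rx": 0,"ry": 0,"rz": 0,"gripper": 0.95},{"dx": 0,"dy": -0.8,"dz": 0,"rx": 0,"ry": 0,"rz": 0,"gripper": 0.95},{"dx": 0,"dy": -0.8,"dz": 0,"rx": 0,"ry": 0,"rz": 0,"gripper": 0.95}]'

```text
t: 17.78
eef_pos: [0.6042, -0.0318, 0.1579]
ee_rot: [3.137, -0.001, -1.588]
force: [-10.4, -1.5, 10.4]
width: 0.0218
gripper_force: 45.0
```

```bash
python3 -c "
from h import *
from gap import gap
s=arm.get_state();print(s['eef_pos'],s['force'],s['qd'].max() if hasattr(s['qd'],'max') else s['qd'])
f=grab('scene');gap(cloud(f),f['frame'],.675)
print(arm.job_done())
"
```

```text
[ 0.60422514 -0.03180323  0.15793302] [-10.42617025  -1.48644464  10.44304306] 0.0019108628774687018
line 105 [0.01465008 0.70429972] x at -.03 0.7038602135080201
[[-0.134, 0.7019], [-0.131, 0.701], [-0.128, 0.7021], [-0.125, 0.704], [-0.122, 0.7014], [-0.119, 0.7015], [-0.116, 0.7015], [0.058, 0.7042], [0.061, 0.7045], [0.064, 0.7044], [0.067, 0.7056], [0.07, 0.7056], [0.073, 0.7056], [0.076, 0.705], [0.079, 0.7034]]
edge [0.01493109 0.70376857] 0.7033206394144091
the job is handed in; nothing more can be done
None
```

The job is handed in at about 18 s: both red caps are in the red tray and the blue cap in the blue tray, and the board's black line measures within about 1 mm of the stand's far edge, with the board level on the stand and still gripped by its batten.

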